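Prop the flip cover and nip up the clamp knob

ROBOT

A 6-joint arm with a two-finger parallel gripper is mounted at the origin on the work surface. World frame = base frame: x ahead of the robot, y to its left, z up, the work surface at z = 0. Lengths are in m, angles in rad, forces in N, time in s.
With the tool pointing down it reaches from about 0.35 to 1 m from the base axis. Payload 7.1 kg.
Tool frame: the origin (TCP) lies on the centre line of the jaws, within the pads' length; the fingertips stand 11 mm ahead of it and the grasp point (between the pads) lies 8 mm behind it; z points along the fingers, y is the line along which they close (so a half turn about z gives the same grasp; the last joint's range is limited). The gripper opens to 85 mm and grips with 20 to 120 N. Pads are 22 mm wide; open, the fingers measure 114 mm over their backs; the gripper's body (76 mm by 85 mm) begins 54 mm behind the grasp point. The pads swing forward as they close: fully open they stand 13 mm farther back than shut.
Start: joints at [-1.184, 0.423, 1.63, -0, 1.089, -0.019], TCP at [0.247, -0.574, 0.242] pointing down, gripper open.
Joint ranges: [-3, 3], [-0.9, 2.11], [0.09, 2.58], [-1.31, 4.45], [0.11, 2.69], [-2.54, 2.54]. Speed limits (rad/s): [2.39, 2.39, 3.01, 3.14, 3.14, 3.14].

INTERFACE

Orientations are given as a rotation vector (axis times angle).
In Python, from station import ctrl, eyes, order gives the robot as it stands. The module is installed in compiled form; this text tells all that it offers.
- The arm moves only by the tool send_rows, never from a script. Its arguments are lists of equal length, an entry for each row: "twist": the turn, a rotation vector about the tool's x, y, z normalised to -1 to 1, where 1 is 10 degrees, a list of three; "translation": the shift along the tool's x, y, z normalised to -1 to 1, where 1 is 10 cm, a list of three; "grip": the gripper's target within -1 to 1 (shut at 1, half-way at 0, fully open at -1). In form: {"twist": [[wx, wy, wz], ...], "translation": [[tx, ty, tz], ...], "grip": [grip, ...]}. A call has 1 to 20 rows; each row shifts and turns the commanded pose from where the row before left it, along the tool's axes as they then stand; what a row does not reach is not made up. A row lasts 1/8 s, in which the tool goes at most 62.5 mm and 10.7 degrees, less where a joint would pass 70% of its speed; a pose out of reach is approached as far as the arm can. A call with a number of a shift or a turn outside -1 to 1 is refused whole. A call with a gripper value outside its range is refused whole. The fingers move at their own pace and stop on an object; the grip force is fixed at half the most. Time passes only in rows, so rows that do not move let the fingers close. It gives the time, the measured TCP pose, the force, the opening and the grip force at its end, in the units of the state.
- ctrl.get_obs(): the state, without advancing time (a new reading comes with each control period).
- eyes.read_camera(name): name is "scene" or "top" or "wrist"; returns (picture, depth): 420x560x3 uint8, red, green, blue; 420x560 float32, m along the optical axis (not along the pixel's ray), 0 where there is no reading.
- eyes.camera_info(name): a dict with "mtx" (3x3 intrinsics, pixels), "k1" (the pictures are not rectified: a ray, as slopes to the right and down, at radius r is drawn at 1 + k1 r^2 times it, then the intrinsics apply), "R" (3x3) and "t" (3): a world point X has camera coordinates R X + t. Camera axes: x right, y down, z forward; pixel columns grow to the right and rows downward; lengths in m; the calibration is good to about 2 mm. A picture is of the moment at which its call begins: read the wrist's pose just before it. camera_info takes no time and is no camera call; for the wrist camera it gives the pose at the moment of the call.
- order.job_done(): hands the job in; it is judged then, once.
The state is a dict: "time_s": time; "joint_pos": joint angles; "qd": joint speeds; "joint_efforts": joint torques, N m; "tcp_pos": TCP position; "orientation": TCP orientation; "contact_force": force on the tool from outside, world axes, zero at the start; "moment": the same for the moment, N m; "opening": opening from 0.0 (shut) to 1.0 (fully open); "gripper_force": force on a finger pad.
Only numpy, scipy, OpenCV 4.12 (cv2) and the standard library are available. Lean on these libraries where they do the work, as an engineer would, in place of code of your own. Each camera call takes 0.05 s, during which the arm holds its last target. There are 200 camera calls.

TASK

Using the wooden prop block, lift the clear flip cover on the birch dock and leave the block standing on the ledge so that it holds the cover nearly upright (about 75 degrees open). Then turn the black clamp knob beneath it clockwise until you feel the clamp bite on the thin reference board, and about 23 degrees (0.4 rad) more, so that the board is firmly held but not overtightened. Leave the board where it lies, do not force the cover against its stop, and do not disturb the loupe, tumbler, tin and other things around.

Things in the scene. Friction and masses are not known exactly. Their poses are not given: they have to be found in the camera images.
- prop_center (a point): loose wooden prop block, 200 mm long (its x axis) x 45 mm thick (its y axis) x 60 mm tall, about 0.3 kg, standing on the table on its 200 x 45 mm underside; the point is its centre, 30 mm above the underside. Held near its middle across the 45 mm, one end reaches out to go under the cover.
- dock: birch dock fixed to the table; origin on the table surface right below the knob's axis, x towards the hinge (away from the robot), y left, z up; may be yawed. In its frame (mm): deck x -105..165, y -225..200, top z 16. Aluminium clamp bridge x -45..45, y -30..30, top z 58. Free space at x -60..30, y -85..-40 from the deck to the shut cover: an end of the block fits under its right-hand edge there.
- ledge (a point): centre of the flat top of the birch ledge for the prop block, on the dock, 85 mm above the table; the ledge is 100 mm (dock x 35..135) by 155 mm (dock y -225..-70) and lies partly under the right-hand part of the cover
- cover_hinge (a point): on the cover's hinge line, which runs along dock y at dock x 135, z 103 mm; posts hold it at dock y -68..-56 and 41..53, up to z 110 mm. Axes turn with the cover: its -x points to the front edge
- cover_edge (a point): middle of the front (free) edge of the cover, 195 mm from the hinge line. The cover is a clear acrylic plate 5 mm thick, 195 mm long (dock x -60..135 when shut) and 140 mm wide (dock y -85..55), underside at z 100 when shut, about 0.1 kg.
- cover (a joint): opening angle of the cover in rad: 0 shut, grows as the front edge rises, stop at 1.45. It swings freely and falls shut unless something stands under it. With the block standing along dock y on the ledge, the top edge (z 145) of its far face bears on the underside: about 1.3 rad open with that face 15 mm short of the hinge line, 1.1 rad at 24 mm. Over 15 N from the block damages it.
- knob_grip (a point): grip point of the black clamp knob, on its vertical axis, 82 mm above the table. The knob is an upright bar 50 mm long (its x axis, along dock x at the start), 16 mm wide (its y axis), from z 66 to z 92 mm; below it are 8 mm of air and then the bridge top.
- knob (a joint): knob angle in rad, 0 at the start, grows clockwise seen from above, ends at 2.8. Drives a sprung clamp foot, 6 mm per rad, down on the board. The bite comes at 0.3 to 2.0 rad, different each time and not to be seen. Free turning takes a steady 0.30 N m (friction, which also holds it when let go); past the bite the torque rises by 0.36 N m per rad and the clamp force by 60 N per rad.
- board_center (a point): centre of the thin loose wooden reference board, 62 mm x 190 mm (its y axis) x 6 mm, lying flat on the bearing plate and under the bridge
- board: the same reference board; origin in its underside
- bed: aluminium bearing plate 66 x 180 x 4 mm on the deck under the reference board, fixed; the clamp presses the board on it
- prop: the same prop block; origin in its underside
- loupe: brass loupe, 42 mm across, 38 mm tall, a bystander
- tumbler: glass tumbler of pencils, 76 mm across, pencils to 165 mm, a bystander
- tin: round green tin, 84 mm across, 75 mm tall, a bystander
- clip: steel spring clip lying on the deck, a bystander
- piece_a: 30 mm puzzle piece, a bystander
- piece_b: 30 mm puzzle piece on the deck, a bystander
- eraser: eraser 50 x 22 x 14 mm, a bystander
Things that resemble listed ones, but are neither listed nor needed, are in the scene too. There is more than one size of the prop; the job needs the largest.

How it is judged:
By the outcome, as a careful person would: the job done as asked, in the order asked, and still so for the second after the job is handed in, with the robot touching nothing.
It also fails if it takes over 69 s, if anything falls off the work surface, if the arm or the gripper's body presses on something with over 40 N, if the wrist force passes 120 N, or if a joint passes its speed limit or range.

## Working session

There is one attempt and no reset: what is moved stays moved. The work goes in short steps, Python scripts to look and compute and a tool call to move; the robot and the scene stay as the last step left them, time stands still between calls to the robot, and variables do not carry over. Pictures are saved under pics/ and viewed, at most 10 in all, crops included, and the job is handed in when it is done.

Besides the shell and the picture viewer there is one more tool, called after "Emit:" by a JSON object that holds its "fn" and its "kwargs", one argument or row to a line. send_rows: Moves the arm, as the interface text tells. Scaled input: -1 to 1 covers 10 cm each way for a shift and 10 degrees each way for a turn. Its arguments: {"type":"object","properties":{"twist":{"type":"array","items":{"type":"array","items":{"type":"number","minimum":-1,"maximum":1}}},"translation":{"type":"array","items":{"type":"array","items":{"type":"number","minimum":-1,"maximum":1}}},"grip":{"type":"array","items":{"type":"number"}}},"required":["twist","translation","grip"]}

```bash
mkdir -p pics; cat > h.py <<'E'
import numpy as np, cv2
from scipy.spatial.transform import Rotation as Ro
from station import ctrl, eyes, order
def cast(info,u,v,z):
    """pixel -> world point on plane z"""
    K=np.array(info["mtx"]);k=info["k1"];R=np.array(info["R"]);t=np.array(info["t"])
    p=np.array([(u-K[0,2])/K[0,0],(v-K[1,2])/K[1,1]]);q=p.copy()
    for _ in range(20): q=p/(1+k*(q@q))
    d=R.T@np.array([q[0],q[1],1]);c=-R.T@t
    return c+d*(z-c[2])/d[2]
def proj(info,X):
    K=np.array(info["mtx"]);k=info["k1"];x=np.array(info["R"])@np.array(X)+np.array(info["t"])
    q=x[:2]/x[2];q=q*(1+k*(q@q));return q*[K[0,0],K[1,1]]+[K[0,2],K[1,2]]
def point(info,dep,u,v):
    K=np.array(info["mtx"]);k=info["k1"];R=np.array(info["R"]);t=np.array(info["t"])
    p=np.array([(u-K[0,2])/K[0,0],(v-K[1,2])/K[1,1]]);q=p.copy()
    for _ in range(20): q=p/(1+k*(q@q))
    d=dep[int(v),int(u)]
    return R.T@(np.array([q[0],q[1],1])*d-t)
def snap(name,f=None):
    i=eyes.camera_info(name);im,d=eyes.read_camera(name)
    if f: cv2.imwrite('pics/'+f+'.png',im[:,:,::-1]); np.savez('pics/'+f+'.npz',d=d,mtx=i["mtx"],k1=i["k1"],R=i["R"],t=i["t"])
    return i,im,d
def load(f):
    z=np.load('pics/'+f+'.npz');i={k:z[k] for k in('mtx','R','t')};i['k1']=float(z['k1']);return i,cv2.imread('pics/'+f+'.png')[:,:,::-1],z['d']
E
python3 - <<'E'
from h import *
for n in('scene','top'):
    i,_,_=snap(n,n+'0');print(n,-i['R'].T@i['t'],i['R'][2])
o=ctrl.get_obs();print(o)
E
```

```text
scene [1.64330537 0.09223162 0.88603612] [-0.81527414 -0.07907653 -0.57365057]
top [ 0.33751887 -0.00174511  1.22891348] [ 0.11420438 -0.00490177 -0.99344518]
{'time_s': 0.1, 'joint_pos': array([-1.18400437e+00,  4.23749257e-01,  1.63061403e+00, -9.55846271e-06,
        1.08861742e+00, -1.90285750e-02]), 'qd': array([-1.88659953e-04, -2.32931364e-03, -2.48919751e-03, -5.75430612e-04,
        9.88781388e-05, -1.76861826e-04]), 'joint_efforts': array([ 1.48093659e-03, -5.58423972e+01, -2.82443887e+01, -1.02480678e-05,
        2.93209036e-03,  5.19774346e-06]), 'tcp_pos': array([ 0.24655548, -0.57378661,  0.24163271]), 'orientation': array([-3.07580395e+00, -6.32828210e-01,  4.11564084e-04]), 'contact_force': array([0.85009359, 0.98408869, 0.25711311]), 'moment': array([-0.00367377, -0.01960562, -0.00136946]), 'gripper_force': 0.0, 'opening': 0.9996047866094354}
```

View pics/top0.png

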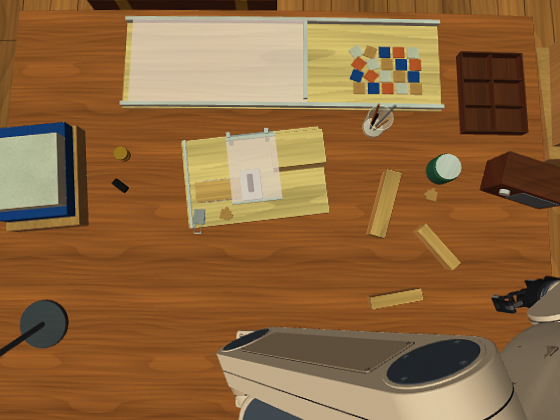

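View pics/scene0.png

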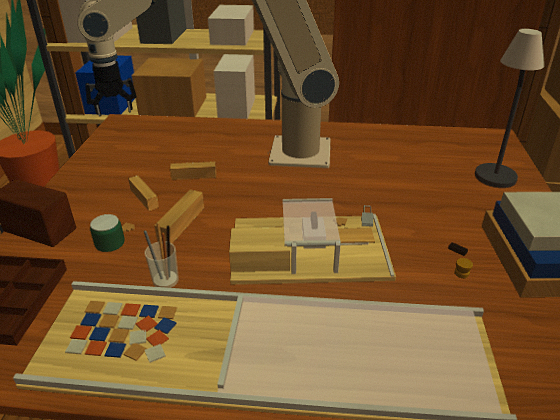

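The top view shows the dock around (255,178), its knob at about (251,183), and the largest block at (384,203) running (393,171)–(377,236). Two smaller blocks are at (438,247) and (396,299). Next I'll measure the block and dock.

```bash
python3 - <<'E'
from h import *
i,im,d=load('top0')
c=cv2.resize(im[110:310,170:470],None,fx=2.6,fy=2.6,interpolation=cv2.INTER_CUBIC)
cv2.imwrite('pics/crop0.png',c[:,:,::-1])
# heights of pixels above the table
for u,v in[(384,203),(251,183),(300,145),(300,190),(210,160),(438,247),(396,299),(232,138),(268,133)]:
    print((u,v),point(i,d,u,v).round(3))
# block mask: depth height 0.045..0.075 near block
pts=np.array([[*point(i,d,u,v),u,v] for v in range(155,250) for u in range(355,412)])
m=(abs(pts[:,2]-.06)<.008);p=pts[m]
print(m.sum(),p[:,2].mean())
print('block',cv2.minAreaRect((p[:,:2]*1000).astype(np.float32)))
# ledge: height .085
pts=np.array([[*point(i,d,u,v),u,v] for v in range(115,235) for u in range(170,345)])
p=pts[(abs(pts[:,2]-.085)<.006)&(pts[:,4]>282)] if 0 else pts[(abs(pts[:,2]-.085)<.006)&(pts[:,3]>283)]
print('ledge',len(p),cv2.minAreaRect((p[:,:2]*1000).astype(np.float32)))
p=pts[(abs(pts[:,2]-.016)<.006)];print('deck',cv2.minAreaRect((p[:,:2]*1000).astype(np.float32)))
E
```

```text
(384, 203) [ 0.481 -0.317  0.06 ]
(251, 183) [0.529 0.068 0.108]
(300, 145) [ 0.644 -0.07   0.088]
(300, 190) [ 0.524 -0.075  0.018]
(210, 160) [0.615 0.2   0.013]
(438, 247) [ 0.354 -0.477  0.047]
(396, 299) [ 0.205 -0.35   0.046]
(232, 138) [0.658 0.124 0.108]
(268, 133) [0.672 0.022 0.11 ]
1084 0.060093438377408236
block ((481.91552734375, -322.4706726074219), (46.37067413330078, 201.9166259765625), 74.08116912841797)
ledge 1374 ((638.2747192382812, -79.30785369873047), (101.599609375, 122.92227935791016), 7.231304168701172)
deck ((543.9551391601562, 62.484649658203125), (314.7002868652344, 427.3359069824219), 6.691710948944092)
```

View pics/crop0.png

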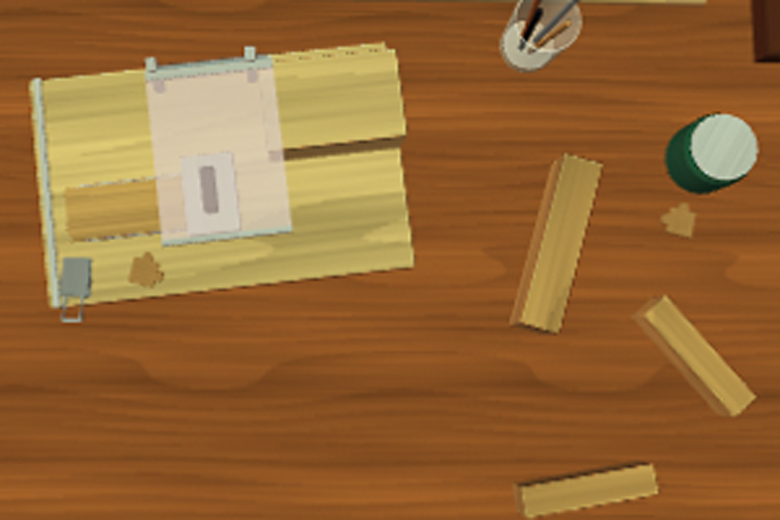

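```bash
cat >> h.py <<'E'
def th(): # tool y direction in world, deg
    R=Ro.from_rotvec(ctrl.get_obs()['orientation']).as_matrix();return np.degrees(np.arctan2(R[1,1],R[0,1])),R
def go(p,ty=None):
    """print the turn (units, tool z) and the shift (units, in the turned tool axes)"""
    o=ctrl.get_obs();a,R=th();ty=a if ty is None else ty
    w=(a-ty+180)%360-180
    y=np.array([np.cos(np.radians(ty)),np.sin(np.radians(ty)),0]);z=np.array([0,0,-1.]);x=np.cross(y,z)
    d=np.array(p)-o['tcp_pos'];print('tcp',o['tcp_pos'].round(4),'tilt',R[2,:].round(3),'thy',round(a,1),'turn',round(w/10,2),'shift',(np.array([x,y,z])@d*10).round(3),'q6',o['joint_pos'][5].round(2))
E
python3 - <<'E'
from h import *
i,im,d=load('top0')
obs=[((317.3,126.5),.085,(135,-225)),((326.2,161.2),.085,(35,-225)),((328.8,212.7),.016,(-105,-225)),((170+47.5*1+ -26.3,227.3),.016,(-105,200)),((250.4,183.1),.092,(0,0))]
A=np.array([cast(i,*q,z)[:2] for q,z,_ in obs]);B=np.array([b for *_,b in obs])/1000
def fit(A,B):
    a,b=A-A.mean(0),B-B.mean(0);t=np.arctan2((b[:,0]*a[:,1]-b[:,1]*a[:,0]).sum(),(a*b).sum())
    R=np.array([[np.cos(t),-np.sin(t)],[np.sin(t),np.cos(t)]]);o=A.mean(0)-R@B.mean(0);return np.degrees(t),o,A-(B@R.T+o)
t,o,r=fit(A,B);print(A.round(4));print(t,o,(r*1000).round(1))
go([.482,-.3225,.15],-106)
E
```

```text
[[ 0.7005 -0.1209]
 [ 0.5977 -0.146 ]
 [ 0.4556 -0.1614]
 [ 0.4087  0.2505]
 [ 0.5309  0.0705]]
7.905232729001425 [0.53352862 0.07372585] [[ 2.3  9.6]
 [-1.4 -1.7]
 [-4.8  2.1]
 [ 6.6 -6.9]
 [-2.6 -3.2]]
tcp [ 0.2466 -0.5738  0.2416] tilt [ 0.    -0.001 -1.   ] thy -66.7 turn 3.93 shift [ 1.571 -3.064  0.916] q6 -0.02
```

Emit:
{"fn": "send_rows", "kwargs": {
  "twist": [
    [0,0,0.98],
    [0,0,0.98],
    [0,0,0.98],
    [0,0,0.98],
    [0,0,0],
    [0,0,0],
    [0,0,0],
    [0,0,0],
    [0,0,0],
    [0,0,0],
    [0,0,0],
    [0,0,0],
    [0,0,0]
  ],
  "translation": [
    [0,0,0],
    [0,0,0],
    [0,0,0],
    [0,0,0],
    [0.196,-0.383,0.04],
    [0.196,-0.383,0.04],
    [0.196,-0.383,0.04],
    [0.196,-0.383,0.04],
    [0.196,-0.383,0.04],
    [0.196,-0.383,0.04],
    [0.196,-0.383,0.04],
    [0.196,-0.383,0.04],
    [0,0,0]
  ],
  "grip": [-1,-1,-1,-1,-1,-1,-1,-1,-1,-1,-1,-1,-1]
}}

```text
time_s: 1.72
tcp_pos: [0.4829, -0.3205, 0.2097]
orientation: [-3.111, 0.43, 0.001]
contact_force: [-0.3, -0.1, 0.2]
opening: 0.998
gripper_force: 0.0
```

```bash
python3 - <<'E'
from h import *
i,im,d=snap('wrist','w1');snap('top','top1')
P=np.array([point(i,d,u,v) for v in range(0,420,3) for u in range(0,560,3) if d[v,u]>0])
p=P[(abs(P[:,2]-.06)<.006)&(np.hypot(P[:,0]-.482,P[:,1]+.3225)<.13)];print(len(p),p[:,2].mean(),cv2.minAreaRect((p[:,:2]*1000).astype(np.float32)))
print(-i['R'].T@i['t'],i['R'][2])
go([.482,-.3225,.03],-106)
E
```

```text
1034 0.0598539060768719 ((481.9769287109375, -323.12017822265625), (44.96944046020508, 198.08016967773438), 74.3545913696289)
[ 0.55057853 -0.33902453  0.34097079] [-0.26964725  0.07777261 -0.95981341]
tcp [ 0.4816 -0.3224  0.21  ] tilt [-0.001 -0.    -1.   ] thy -105.9 turn 0.01 shift [ 0.005 -0.     1.8  ] q6 1.24
```

View pics/w1.png

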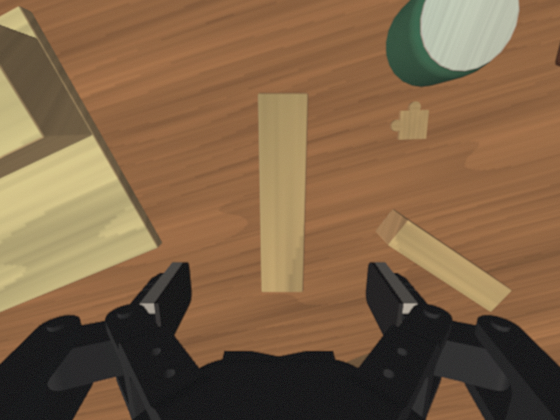

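The wrist view shows the block upright at (282,190), centred between the fingers, and its depth points give 198 x 45 mm. I'll descend and grip.

Emit:
{"fn": "send_rows", "kwargs": {
  "twist": [
    [0,0,0.03],
    [0,0,0],
    [0,0,0],
    [0,0,0],
    [0,0,0],
    [0,0,0],
    [0,0,0],
    [0,0,0],
    [0,0,0],
    [0,0,0],
    [0,0,0],
    [0,0,0]
  ],
  "translation": [
    [0,0,0.4],
    [0,0,0.5],
    [0,0,0.5],
    [0,0,0.3],
    [0,0,0.1],
    [0,0,0],
    [0,0,0],
    [0,0,0],
    [0,0,0],
    [0,0,0],
    [0,0,0],
    [0,0,0]
  ],
  "grip": [-1,-1,-1,-1,-1,-1,1,1,1,1,1,1]
}}

```text
time_s: 3.32
tcp_pos: [0.4824, -0.3232, 0.0318]
orientation: [3.109, -0.444, 0.003]
contact_force: [-2.3, -0.7, 5.8]
opening: 0.518
gripper_force: 62.3
```

Emit:
{"fn": "send_rows", "kwargs": {
  "twist": [
    [0,0,0],
    [0,0,0],
    [0,0,0],
    [0,0,0],
    [0,0,0],
    [0,0,-0.95],
    [0,0,-0.95],
    [0,0,-0.95],
    [0,0,-0.95],
    [0,0,-0.95],
    [0,0,-0.95],
    [0,0,-0.95],
    [0,0,-0.95],
    [0,0,-0.95],
    [0,0,-0.95],
    [0,0,-0.95],
    [0,0,-0.94],
    [0,0,0]
  ],
  "translation": [
    [0,0,-0.15],
    [0,0,-0.4],
    [0,0,-0.5],
    [0,0,-0.5],
    [0,0,-0.25],
    [0,0,0],
    [0,0,0],
    [0,0,0],
    [0,0,0],
    [0,0,0],
    [0,0,0],
    [0,0,0],
    [0,0,0],
    [0,0,0],
    [0,0,0],
    [0,0,0],
    [0,0,0],
    [0,0,0]
  ],
  "grip": [1,1,1,1,1,1,1,1,1,1,1,1,1,1,1,1,1,1]
}}

```text
time_s: 5.58
tcp_pos: [0.4814, -0.3224, 0.211]
orientation: [2.07, 2.363, 0.0]
contact_force: [0.1, 0.2, -2.4]
opening: 0.522
gripper_force: 61.8
```

```bash
python3 - <<'E'
from h import *
go([.5419,-.132,.21],7.9)
i,im,d=load('top1')
P=np.array([point(i,d,u,v) for v in range(110,240) for u in range(170,345) if d[v,u]>0])
c0=P
def line(p,ax,bins,side):
    # extreme edge points of the set along axis ax
    out=[]
    for a,b in zip(bins[:-1],bins[1:]):
        q=p[(p[:,1-ax]>=a)&(p[:,1-ax]<b)]
        if len(q)>3: out.append(q[np.argmax(q[:,ax]*side)][:2])
    out=np.array(out);f=np.polyfit(out[:,1-ax],out[:,ax],1);return f,np.std(out[:,ax]-np.polyval(f,out[:,1-ax])),len(out)
L=P[abs(P[:,2]-.085)<.006];L=L[L[:,1]<-.03]
print('n',len(L))
print('ledge front',line(L,0,np.arange(-.13,-.03,.008),-1));print('ledge rear',line(L,0,np.arange(-.11,-.03,.008),1));print('ledge right',line(L,1,np.arange(.61,.69,.008),-1))
D=P[abs(P[:,2]-.016)<.007]
print('deck front',line(D,0,np.arange(-.14,.18,.01),-1));print('deck right',line(D,1,np.arange(.47,.58,.01),-1))
H=P[(P[:,2]>.1)&(P[:,2]<.125)];print('rect',cv2.minAreaRect((H[:,:2]*1000).astype(np.float32)),H[:,2].mean())
E
```

```text
tcp [ 0.4814 -0.3224  0.211 ] tilt [-0.  0. -1.] thy 7.6 turn -0.03 shift [1.803 0.861 0.01 ] q6 -0.74
n 1296
ledge front (array([-0.11751135,  0.57843642]), np.float64(0.0004048065626821485), 12)
ledge rear (array([-0.11867307,  0.677729  ]), np.float64(0.0012569648109647035), 9)
ledge right (array([ 0.1276199 , -0.22153341]), np.float64(0.0005880427851808052), 9)
deck front (array([-0.0982429 ,  0.43604311]), np.float64(0.006897960216551368), 31)
deck right (array([ 0.12159552, -0.22093088]), np.float64(0.010046104554269991), 10)
rect ((578.5975952148438, 63.53003692626953), (207.46841430664062, 140.25900268554688), 6.932870388031006) 0.1065563905672817
```

```bash
cat >> h.py <<'E'
O=np.array([.5333,.0736]);YAW=6.9
c,s=np.cos(np.radians(YAW)),np.sin(np.radians(YAW));RD=np.array([[c,-s],[s,c]])
def dk(x,y,z): return [*(O+RD@np.array([x,y])/1000),z/1000]
def indk(): 
    p=ctrl.get_obs()['tcp_pos'];return (np.r_[RD.T@(p[:2]-O),p[2]]*1000).round(1)
E
python3 -c "
from h import *
go(dk(-20,-205,58),YAW)"
```

```text
tcp [ 0.4814 -0.3224  0.211 ] tilt [-0.  0. -1.] thy 7.6 turn 0.07 shift [1.819 0.791 1.53 ] q6 -0.74
```

Emit:
{"fn": "send_rows", "kwargs": {
  "twist": [
    [0,0,0.07],
    [0,0,0],
    [0,0,0],
    [0,0,0],
    [0,0,0],
    [0,0,0],
    [0,0,0],
    [0,0,0],
    [0,0,0],
    [0,0,0],
    [0,0,0]
  ],
  "translation": [
    [0.22,0.1,0],
    [0.4,0.173,0],
    [0.4,0.173,0],
    [0.4,0.173,0],
    [0.4,0.172,0],
    [0,0,0.2],
    [0,0,0.45],
    [0,0,0.45],
    [0,0,0.3],
    [0,0,0.13],
    [0,0,0]
  ],
  "grip": [1,1,1,1,1,1,1,1,1,1,1]
}}

```text
time_s: 6.95
tcp_pos: [0.5378, -0.1323, 0.0572]
orientation: [-2.084, -2.35, 0.001]
contact_force: [-0.2, -0.2, -1.8]
opening: 0.519
gripper_force: 61.9
```

```bash
python3 - <<'E'
from h import *
snap('wrist','w2');snap('scene','s2')
print(indk());go(dk(-20,-145,58),YAW);print(ctrl.get_obs()['contact_force'])
i,im,d=load('w2')
P=np.array([point(i,d,u,v) for v in range(0,420,2) for u in range(0,560,2) if d[v,u]>0])
q=np.c_[(P[:,:2]-O)@RD*1000,P[:,2]*1000]
b=q[(abs(q[:,2]-88)<6)&(q[:,0]<10)&(q[:,1]<-90)];
if len(b): print('block top',len(b),b[:,2].mean(),b.min(0),b.max(0))
cv=q[(abs(q[:,2]-105)<5)];
if len(cv): print('cover',len(cv),cv.min(0),cv.max(0))
E
```

```text
[ -19.3 -205.4   58.5]
tcp [ 0.5388 -0.1326  0.0585] tilt [-0.001  0.002 -1.   ] thy 6.9 turn -0.0 shift [ 0.604 -0.007  0.005] q6 -0.38
[-0.05628614  0.34319073 -2.58728184]
block top 10313 85.17667810568123 [ -70.23252516 -225.638479     82.02595293] [   9.82460861 -103.62403249   93.99999028]
cover 1909 [ -78.13238079 -216.73358947  100.00273051] [  37.22512475 -189.63492378  109.99593603]
```

View pics/w2.png

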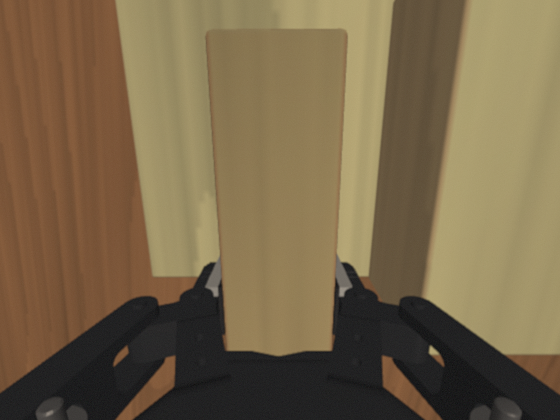

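The view shows the held block ending at about (278,32), pointing straight at the cover gap with the ledge wall clear on the right. I'll slide it in and lift slowly.

Emit:
{"fn": "send_rows", "kwargs": {
  "twist": [
    [0,0,0],
    [0,0,0],
    [0,0,0],
    [0,0,0],
    [0,0,0],
    [0,0,0],
    [0,0,0],
    [0,0,0],
    [0,0,0],
    [0,0,0],
    [0,0,0],
    [0,0,0],
    [0,0,0],
    [0,0,0],
    [0,0,0],
    [0,0,0],
    [0,0,0],
    [0,0,0],
    [0,0,0]
  ],
  "translation": [
    [0.1,0,0],
    [0.15,0,0],
    [0.15,0,0],
    [0.1,0,0],
    [0.1,0,0],
    [0,0,0],
    [0,0,-0.04],
    [0,0,-0.04],
    [0,0,-0.04],
    [0,0,-0.04],
    [0,0,-0.04],
    [0,0,-0.05],
    [0,0,-0.06],
    [0,0,-0.06],
    [0,0,-0.06],
    [0,0,-0.07],
    [0,0,-0.07],
    [0,0,-0.05],
    [0,0,0]
  ],
  "grip": [1,1,1,1,1,1,1,1,1,1,1,1,1,1,1,1,1,1,1]
}}

```text
time_s: 9.43
tcp_pos: [0.5307, -0.0729, 0.1197]
orientation: [2.082, 2.352, 0.0]
contact_force: [-0.1, 0.5, -3.4]
opening: 0.522
gripper_force: 61.8
```

```bash
python3 - <<'E'
from h import *
i,im,d=snap('scene','s3')
print(indk());go(dk(97.5,-145,120),YAW);print(ctrl.get_obs()['contact_force'])
cv2.imwrite('pics/s3c.png',cv2.resize(im[120:300,190:430],None,fx=3,fy=3)[:,:,::-1])
E
```

```text
[ -20.3 -145.1  119.5]
tcp [ 0.5306 -0.0728  0.1195] tilt [-0.  0. -1.] thy 7.0 turn 0.01 shift [ 1.000e-03  1.178e+00 -5.000e-03] q6 -0.28
[ 0.10087771 -0.10036617 -3.7180788 ]
```

View pics/s3c.png

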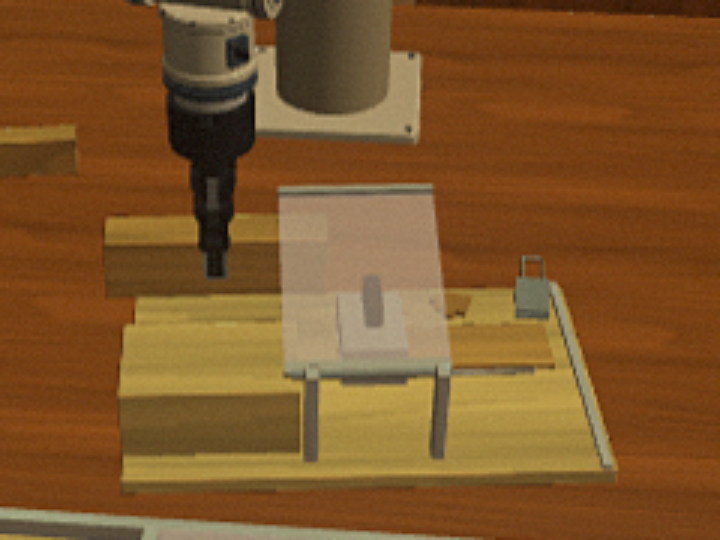

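The crop shows the block's end at about (310,240) under the cover, which has risen partway. Next I push toward the hinge.

Emit:
{"fn": "send_rows", "kwargs": {
  "twist": [
    [0,0,0],
    [0,0,0],
    [0,0,0],
    [0,0,0],
    [0,0,0],
    [0,0,0],
    [0,0,0],
    [0,0,0],
    [0,0,0],
    [0,0,0],
    [0,0,0],
    [0,0,0],
    [0,0,0],
    [0,0,0],
    [0,0,0],
    [0,0,0],
    [0,0,0],
    [0,0,0]
  ],
  "translation": [
    [0,0,-0.03],
    [0,0.06,0],
    [0,0.1,0],
    [0,0.1,0],
    [0,0.1,0],
    [0,0.1,0],
    [0,0.1,0],
    [0,0.1,0],
    [0,0.08,0],
    [0,0.06,0],
    [0,0.05,0],
    [0,0.05,0],
    [0,0.04,0],
    [0,0.03,0],
    [0,0.03,0],
    [0,0.03,0],
    [0,0,0],
    [0,0,0]
  ],
  "grip": [1,1,1,1,1,1,1,1,1,1,1,1,1,1,1,1,1,1]
}}

```text
time_s: 11.72
tcp_pos: [0.6329, -0.0604, 0.1222]
orientation: [-2.083, -2.352, 0.0]
contact_force: [0.3, -0.3, -3.5]
opening: 0.522
gripper_force: 61.8
```

```bash
python3 - <<'E'
from h import *
i,im,d=snap('scene','s4');snap('top','top4');j,wm,wd=snap('wrist','w4')
print(indk());go(dk(97.5,-145,120),YAW);print(ctrl.get_obs()['contact_force'])
a=cv2.resize(im[90:290,190:390],(400,400));b=cv2.resize(wm,(400,300))
cv2.imwrite('pics/s4c.png',np.hstack([a,np.vstack([b,np.zeros((100,400,3),np.uint8)])])[:,:,::-1])
P=np.array([point(j,wd,u,v) for v in range(0,420,2) for u in range(0,560,2) if wd[v,u]>0])
q=np.c_[(P[:,:2]-O)@RD*1000,P[:,2]*1000]
b=q[(q[:,2]>138)&(q[:,2]<165)&(q[:,1]<-40)&(q[:,1]>-115)]
for y in(-105,-95,-70,-55):
    s=b[abs(b[:,1]-y)<5];print(y,len(s),s.min(0).round(1) if len(s) else'',s.max(0).round(1) if len(s) else '',np.median(s[:,2]))
E
```

```text
[  82.7 -145.   122.3]
tcp [ 0.6328 -0.0604  0.1223] tilt [ 0. -0. -1.] thy 6.9 turn 0.0 shift [-0.     0.148  0.023] q6 -0.24
[-0.83147665 -0.55693278 -3.99639781]
-105 713 [  59.4 -110.   147.5] [ 104.4 -100.1  152.1] 150.05636780903657
-95 314 [ 75.5 -99.9 148. ] [104.2 -90.1 152.1] 150.08764204439018
-70 241 [100.7 -74.8 138. ] [117.7 -65.  164.9] 153.7625162917797
-55 274 [100.6 -60.  138. ] [117.4 -50.1 165. ] 154.3991526777838
```

View pics/s4c.png

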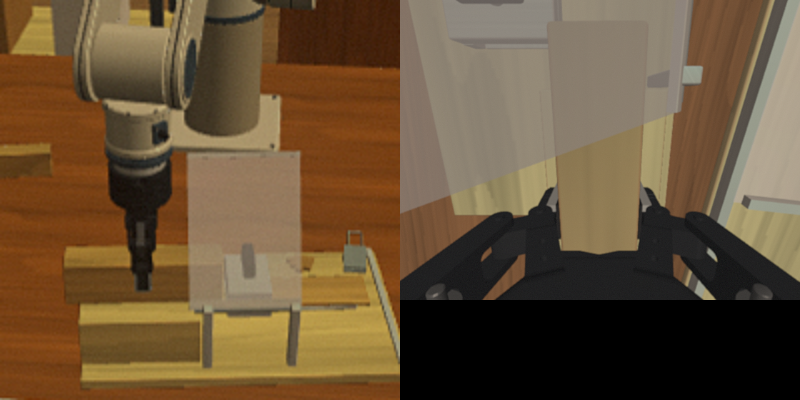

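The scene half shows the cover standing steep over the block at about (240,230), clear of the gripper. Now the final 15 mm slowly, then lower.

Emit:
{"fn": "send_rows", "kwargs": {
  "twist": [
    [0,0,0],
    [0,0,0],
    [0,0,0],
    [0,0,0],
    [0,0,0],
    [0,0,0],
    [0,0,0],
    [0,0,0],
    [0,0,0],
    [0,0,0],
    [0,0,0]
  ],
  "translation": [
    [0,0.02,0],
    [0,0.02,0],
    [0,0.02,0],
    [0,0.02,0],
    [0,0.02,0],
    [0,0.02,0],
    [0,0.02,0],
    [0,0.01,0],
    [0,0,0.02],
    [0,0,0.015],
    [0,0,0]
  ],
  "grip": [1,1,1,1,1,1,1,1,1,1,1]
}}

```text
time_s: 13.25
tcp_pos: [0.6475, -0.0585, 0.1185]
orientation: [-2.082, -2.352, 0.001]
contact_force: [-0.4, -0.6, -2.2]
opening: 0.518
gripper_force: 62.0
```

```bash
cat > cov.py <<'E'
from h import *
import sys
print(indk(),ctrl.get_obs()['contact_force'].round(1))
j,wm,wd=snap(sys.argv[2],sys.argv[1])
P=np.array([point(j,wd,u,v) for v in range(0,420,2) for u in range(0,560,2) if wd[v,u]>0])
q=np.c_[(P[:,:2]-O)@RD*1000,P[:,2]*1000]
s=q[(q[:,2]>160)&(q[:,2]<270)&(q[:,1]>-75)&(q[:,1]<45)&(q[:,0]>75)&(q[:,0]<150)]
print('cover pts',len(s))
if len(s)>50:
    f=np.polyfit(s[:,2],s[:,0],1);r=s[:,0]-np.polyval(f,s[:,2]);k=abs(r)<6;f=np.polyfit(s[k,2],s[k,0],1)
    print('angle',np.pi/2-np.arctan(-f[0]),'x at z103',np.polyval(f,103),'std',r.std(),s[:,2].max())
b=q[(q[:,2]>138)&(q[:,2]<155)&(q[:,1]<-92)&(q[:,1]>-112)&(q[:,0]>60)&(q[:,0]<150)]
if len(b):print('block',len(b),b.min(0).round(1),b.max(0).round(1),np.median(b[:,2]))
E
python3 cov.py w5 wrist; python3 cov.py s5 scene
```

```text
[  97.5 -144.9  118.5] [-0.4 -0.6 -2.2]
cover pts 576
angle 1.2504025576353248 x at z103 138.4889397223738 std 0.07313905507884241 197.6336139522229
block 770 [  74.1 -112.   143.7] [119.2 -92.2 148. ] 146.3283234839435
[  97.6 -144.9  118.6] [-0.6  1.  -3. ]
cover pts 573
angle 1.2589336621369358 x at z103 136.70015407714578 std 2.365602811772111 269.83457281329913
block 28 [  73.2 -108.1  141.8] [118.8 -92.1 151.2] 148.9007943063458
```

Emit:
{"fn": "send_rows", "kwargs": {
  "twist": [
    [0,0,0],
    [0,0,0],
    [0,0,0],
    [0,0,0],
    [0,0,0],
    [0,0,0]
  ],
  "translation": [
    [0,0.01,0],
    [0,0.01,0],
    [0,0.01,0],
    [0,0,0.008],
    [0,0,0.008],
    [0,0,0]
  ],
  "grip": [1,1,1,1,1,1]
}}

```text
time_s: 14.1
tcp_pos: [0.6506, -0.0582, 0.1171]
orientation: [-2.082, -2.352, 0.0]
contact_force: [0.4, -0.6, -3.1]
opening: 0.523
gripper_force: 62.0
```

```bash
python3 cov.py w6 wrist; python3 cov.py s6 scene
```

```text
[ 100.6 -144.9  117.1] [ 0.4 -0.6 -3.1]
cover pts 64
angle 1.3073716523983863 x at z103 138.45759545830543 std 0.014739386488625581 195.81081046669203
block 1614 [  77.  -112.   141.6] [122.5 -92.1 147.1] 144.93444904721702
[ 100.7 -144.9  117.1] [-0.5 -0.8 -2. ]
cover pts 552
angle 1.306234330450581 x at z103 137.3394567699793 std 2.3187433948635 269.51597859170374
block 27 [  79.6 -108.1  138.5] [123.2 -92.4 151.4] 146.59495010841167
```

Emit:
{"fn": "send_rows", "kwargs": {
  "twist": [
    [0,0,0],
    [0,0,0],
    [0,0,0]
  ],
  "translation": [
    [0,0,0.007],
    [0,0,0.006],
    [0,0,0]
  ],
  "grip": [1,1,1]
}}

```text
time_s: 14.58
tcp_pos: [0.6508, -0.0582, 0.1168]
orientation: [2.083, 2.352, 0.0]
contact_force: [-4.1, -1.5, 5.0]
opening: 0.522
gripper_force: 63.0
```

Emit:
{"fn": "send_rows", "kwargs": {
  "twist": [
    [0,0,0],
    [0,0,0],
    [0,0,0],
    [0,0,0],
    [0,0,0],
    [0,0,0]
  ],
  "translation": [
    [0,0,0],
    [0,0,0],
    [0,0,0],
    [0,0,0],
    [0,0,0],
    [0,0,0]
  ],
  "grip": [0,-0.3,-0.6,-1,-1,-1]
}}

```text
time_s: 15.32
tcp_pos: [0.6508, -0.0582, 0.1159]
orientation: [2.083, 2.352, 0.0]
contact_force: [-0.2, -0.9, 0.0]
opening: 1.004
gripper_force: 0.0
```

```bash
python3 cov.py w7 wrist; python3 cov.py s7 scene; python3 -c "
from h import *
go(dk(0,0,250),YAW+90)"
```

```text
[ 100.8 -144.9  115.9] [-0.2 -0.9  0. ]
cover pts 24
block 1655 [  77.3 -112.   142. ] [122.5 -92.  147.1] 144.7624170746804
[ 100.8 -144.9  115.9] [-0.6 -0.8  0.1]
cover pts 554
angle 1.3075227218295793 x at z103 137.33049727852884 std 2.2804308454140365 269.90562924997215
block 26 [  78.3 -108.2  139.2] [122.7 -92.2 150.1] 147.1617240246466
tcp [ 0.6508 -0.0582  0.1159] tilt [-0. -0. -1.] thy 7.0 turn -8.99 shift [ 1.008  1.449 -1.341] q6 -0.23
```

Emit:
{"fn": "send_rows", "kwargs": {
  "twist": [
    [0,0,0],
    [0,0,0],
    [0,0,0],
    [0,0,0],
    [0,0,0],
    [0,0,0],
    [0,0,0],
    [0,0,-0.9],
    [0,0,-0.9],
    [0,0,-0.9],
    [0,0,-0.9],
    [0,0,-0.9],
    [0,0,-0.9],
    [0,0,-0.9],
    [0,0,-0.9],
    [0,0,-0.9],
    [0,0,-0.9],
    [0,0,0]
  ],
  "translation": [
    [0,0,-0.08],
    [0,0,-0.2],
    [0,0,-0.3],
    [0,0,-0.22],
    [0,-0.3,0],
    [0,-0.4,0],
    [0,-0.3,0],
    [0,0,0],
    [0,0,0],
    [0,0,0],
    [0,0,0],
    [0,0,0],
    [0,0,0],
    [0,0,0],
    [0,0,0],
    [0,0,0],
    [0,0,0],
    [0,0,0]
  ],
  "grip": [-1,-1,-1,-1,-1,-1,-1,-1,-1,-1,-1,-1,-1,-1,-1,-1,-1,-1]
}}

```text
time_s: 17.68
tcp_pos: [0.552, -0.0703, 0.1974]
orientation: [-0.188, 3.134, -0.001]
contact_force: [-0.4, -0.3, 0.2]
opening: 0.999
gripper_force: 0.0
```

Emit:
{"fn": "send_rows", "kwargs": {
  "twist": [
    [0,0,0],
    [0,0,0],
    [0,0,0],
    [0,0,0],
    [0,0,0]
  ],
  "translation": [
    [0,0.3,0],
    [0,0.45,0],
    [0,0.45,0],
    [0,0.25,0],
    [0,0,0]
  ],
  "grip": [-1,-1,-1,-1,-1]
}}

```text
time_s: 18.3
tcp_pos: [0.534, 0.0751, 0.1967]
orientation: [-0.19, 3.135, 0.0]
contact_force: [-0.4, 0.1, 0.4]
opening: 1.0
gripper_force: 0.0
```

```bash
python3 cov.py s8 scene; python3 - <<'E'
from h import *
j,wm,wd=snap('wrist','w8');print(indk())
P=np.array([[*point(j,wd,u,v),u,v] for v in range(0,420) for u in range(0,560) if wd[v,u]>0])
q=np.c_[(P[:,:2]-O)@RD*1000,P[:,2]*1000,P[:,3:]]
k=q[(abs(q[:,2]-92)<6)&(np.hypot(q[:,0],q[:,1])<50)]
print('knob',len(k),k[:,2].mean(),cv2.minAreaRect(k[:,:2].astype(np.float32)))
go(dk(0,0,82-8+0),YAW+90);print(ctrl.get_obs()['joint_pos'].round(2))
E
```

```text
[  0.9   1.4 196.7] [-0.4  0.1  0.4]
cover pts 555
angle 1.3111651511055076 x at z103 137.00665042024335 std 2.3992550789783587 269.8147818316654
block 26 [  80.5 -108.1  138.5] [123.2 -92.3 149.9] 147.2497656501622
[  0.9  -0.3 196.5]
knob 1082 91.41364391159098 ((0.7636241912841797, -1.4098596572875977), (49.84916305541992, 15.661161422729492), 0.36046102643013)
tcp [0.5342 0.0734 0.1965] tilt [-0.001 -0.    -1.   ] thy 96.9 turn -0.0 shift [0.009 0.003 1.225] q6 -1.58
[ 0.11  0.36  1.86 -0.    0.93 -1.58]
```

View pics/w8.png

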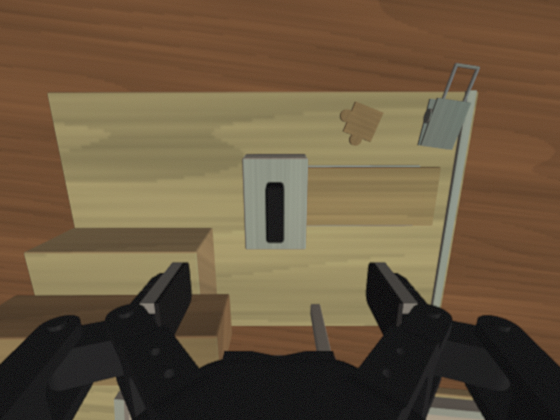

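The wrist view shows the knob at (275,212) on its bridge between the fingers, measured at 50 x 16 mm; the clip and puzzle piece are clear. I'll descend and grip.

Emit:
{"fn": "send_rows", "kwargs": {
  "twist": [
    [0,0,0],
    [0,0,0],
    [0,0,0],
    [0,0,0],
    [0,0,0],
    [0,0,0],
    [0,0,0],
    [0,0,0],
    [0,0,0],
    [0,0,0],
    [0,0,0],
    [0,0,0]
  ],
  "translation": [
    [0,-0.011,0.2],
    [0,0,0.4],
    [0,0,0.4],
    [0,0,0.15],
    [0,0,0.045],
    [0,0,0],
    [0,0,0],
    [0,0,0],
    [0,0,0],
    [0,0,0],
    [0,0,0],
    [0,0,0]
  ],
  "grip": [-1,-1,-1,-1,-1,-1,1,1,1,1,1,1]
}}

```text
time_s: 19.9
tcp_pos: [0.5344, 0.0712, 0.0771]
orientation: [-0.191, 3.135, -0.003]
contact_force: [-0.5, -10.1, 6.5]
opening: 0.177
gripper_force: 59.7
```

```bash
cat > m.py <<'E'
from h import *
o=ctrl.get_obs();a,R=th()
l='%.2f ang %.2f Mz %.3f M %s F %s open %.3f q6 %.3f tau6 %.3f dk %s'%(o['time_s'],(YAW+90-a),o['moment'][2],o['moment'].round(3),o['contact_force'].round(1),o['opening'],o['joint_pos'][5],o['joint_efforts'][5],indk())
print(l);open('log.txt','a').write(l+'\n')
E
python3 m.py
```

```text
19.90 ang -0.08 Mz -0.004 M [-1.44   0.13  -0.004] F [ -0.5 -10.1   6.5] open 0.177 q6 -1.579 tau6 0.026 dk [ 0.8 -2.5 77.1]
```

Emit:
{"fn": "send_rows", "kwargs": {
  "twist": [
    [0,0,0],
    [0,0,0]
  ],
  "translation": [
    [0,-0.012,0],
    [0,0,0]
  ],
  "grip": [1,1]
}}

```text
time_s: 20.15
tcp_pos: [0.5344, 0.0711, 0.077]
orientation: [-0.19, 3.135, -0.0]
contact_force: [-1.8, -1.8, 6.5]
opening: 0.175
gripper_force: 59.8
```

```bash
python3 m.py
```

```text
20.15 ang -0.05 Mz 0.073 M [-0.218  0.251  0.073] F [-1.8 -1.8  6.5] open 0.175 q6 -1.581 tau6 0.007 dk [ 0.8 -2.6 77. ]
```

Emit:
{"fn": "send_rows", "kwargs": {
  "twist": [
    [0,0,0.3],
    [0,0,0.3],
    [0,0,0.3]
  ],
  "translation": [
    [0,0,0],
    [0,0,0],
    [0,0,0]
  ],
  "grip": [1,1,1]
}}

```text
time_s: 20.52
tcp_pos: [0.5344, 0.0712, 0.0771]
orientation: [0.058, 3.141, -0.001]
contact_force: [-1.5, -2.3, 6.3]
opening: 0.175
gripper_force: 59.8
```

```bash
python3 m.py
```

```text
20.52 ang 9.00 Mz 0.273 M [-0.156  0.257  0.273] F [-1.5 -2.3  6.3] open 0.175 q6 -1.423 tau6 -0.265 dk [ 0.8 -2.5 77.1]
```

Emit:
{"fn": "send_rows", "kwargs": {
  "twist": [
    [0,0,0.2],
    [0,0,0.2],
    [0,0,0.2]
  ],
  "translation": [
    [0,0,0],
    [0,0,0],
    [0,0,0]
  ],
  "grip": [1,1,1]
}}

```text
time_s: 20.9
tcp_pos: [0.5345, 0.0712, 0.0771]
orientation: [0.221, 3.133, -0.0]
contact_force: [-1.9, -2.3, 6.4]
opening: 0.174
gripper_force: 59.8
```

```bash
python3 m.py
```

```text
20.90 ang 14.97 Mz 0.284 M [-0.069  0.212  0.284] F [-1.9 -2.3  6.4] open 0.174 q6 -1.319 tau6 -0.081 dk [ 0.9 -2.5 77.1]
```

Emit:
{"fn": "send_rows", "kwargs": {
  "twist": [
    [0,0,0.2],
    [0,0,0.2],
    [0,0,0.2]
  ],
  "translation": [
    [0,0,0],
    [0,0,0],
    [0,0,0]
  ],
  "grip": [1,1,1]
}}

```text
time_s: 21.28
tcp_pos: [0.5345, 0.0713, 0.0771]
orientation: [0.385, 3.117, -0.0]
contact_force: [-2.4, -1.9, 5.8]
opening: 0.178
gripper_force: 59.8
```

```bash
python3 m.py
```

```text
21.27 ang 20.97 Mz 0.285 M [-0.039  0.206  0.285] F [-2.4 -1.9  5.8] open 0.178 q6 -1.214 tau6 -0.080 dk [ 0.9 -2.4 77.1]
```

Emit:
{"fn": "send_rows", "kwargs": {
  "twist": [
    [0,0,0.2],
    [0,0,0.2],
    [0,0,0.2]
  ],
  "translation": [
    [0,0,0],
    [0,0,0],
    [0,0,0]
  ],
  "grip": [1,1,1]
}}

```text
time_s: 21.65
tcp_pos: [0.5345, 0.0713, 0.0771]
orientation: [0.547, 3.093, -0.0]
contact_force: [-0.9, -1.0, 5.5]
opening: 0.178
gripper_force: 59.8
```

```bash
python3 m.py
```

```text
21.65 ang 26.97 Mz 0.287 M [-0.011  0.142  0.287] F [-0.9 -1.   5.5] open 0.178 q6 -1.109 tau6 -0.080 dk [ 1.  -2.4 77.1]
```

Emit:
{"fn": "send_rows", "kwargs": {
  "twist": [
    [0,0,0.2],
    [0,0,0.2],
    [0,0,0.2]
  ],
  "translation": [
    [0,0,0],
    [0,0,0],
    [0,0,0]
  ],
  "grip": [1,1,1]
}}

```text
time_s: 22.02
tcp_pos: [0.5345, 0.0713, 0.077]
orientation: [0.708, 3.06, -0.0]
contact_force: [-2.0, -0.3, 6.0]
opening: 0.174
gripper_force: 59.8
```

```bash
python3 m.py
```

```text
22.02 ang 32.97 Mz 0.260 M [0.051 0.142 0.26 ] F [-2.  -0.3  6. ] open 0.174 q6 -1.005 tau6 -0.080 dk [ 0.9 -2.4 77. ]
```

Emit:
{"fn": "send_rows", "kwargs": {
  "twist": [
    [0,0,0.2],
    [0,0,0.2],
    [0,0,0.2]
  ],
  "translation": [
    [0,0,0],
    [0,0,0],
    [0,0,0]
  ],
  "grip": [1,1,1]
}}

```text
time_s: 22.4
tcp_pos: [0.5346, 0.0714, 0.0771]
orientation: [0.867, 3.019, 0.0]
contact_force: [-2.0, -1.0, 5.8]
opening: 0.175
gripper_force: 59.8
```

```bash
python3 m.py
```

```text
22.40 ang 38.97 Mz 0.236 M [-0.019  0.119  0.236] F [-2.  -1.   5.8] open 0.175 q6 -0.900 tau6 -0.080 dk [ 1.  -2.3 77.1]
```

Emit:
{"fn": "send_rows", "kwargs": {
  "twist": [
    [0,0,0.2],
    [0,0,0.2],
    [0,0,0.2]
  ],
  "translation": [
    [0,0,0],
    [0,0,0],
    [0,0,0]
  ],
  "grip": [1,1,1]
}}

```text
time_s: 22.78
tcp_pos: [0.5346, 0.0714, 0.0771]
orientation: [1.024, 2.969, 0.0]
contact_force: [-0.9, -0.4, 6.0]
opening: 0.172
gripper_force: 59.7
```

```bash
python3 m.py
```

```text
22.77 ang 44.96 Mz 0.319 M [0.034 0.088 0.319] F [-0.9 -0.4  6. ] open 0.172 q6 -0.795 tau6 -0.080 dk [ 1.  -2.3 77.1]
```

Emit:
{"fn": "send_rows", "kwargs": {
  "twist": [
    [0,0,0.2],
    [0,0,0.2],
    [0,0,0.2]
  ],
  "translation": [
    [0,0,0],
    [0,0,0],
    [0,0,0]
  ],
  "grip": [1,1,1]
}}

```text
time_s: 23.15
tcp_pos: [0.5347, 0.0715, 0.0771]
orientation: [1.178, 2.911, 0.001]
contact_force: [-1.2, 0.8, 6.0]
opening: 0.175
gripper_force: 59.7
```

```bash
python3 m.py
```

```text
23.15 ang 50.97 Mz 0.275 M [0.12  0.04  0.275] F [-1.2  0.8  6. ] open 0.175 q6 -0.691 tau6 -0.080 dk [ 1.1 -2.3 77.1]
```

Emit:
{"fn": "send_rows", "kwargs": {
  "twist": [
    [0,0,0.2],
    [0,0,0.2],
    [0,0,0.2]
  ],
  "translation": [
    [0,0,0],
    [0,0,0],
    [0,0,0]
  ],
  "grip": [1,1,1]
}}

```text
time_s: 23.52
tcp_pos: [0.5347, 0.0715, 0.0771]
orientation: [1.329, 2.846, 0.001]
contact_force: [-0.7, 0.8, 5.2]
opening: 0.173
gripper_force: 59.7
```

```bash
python3 m.py
```

```text
23.52 ang 56.97 Mz 0.306 M [0.118 0.066 0.306] F [-0.7  0.8  5.2] open 0.173 q6 -0.586 tau6 -0.080 dk [ 1.1 -2.3 77.1]
```

Emit:
{"fn": "send_rows", "kwargs": {
  "twist": [
    [0,0,0.2],
    [0,0,0.2],
    [0,0,0.2]
  ],
  "translation": [
    [0,0,0],
    [0,0,0],
    [0,0,0]
  ],
  "grip": [1,1,1]
}}

```text
time_s: 23.9
tcp_pos: [0.5347, 0.0715, 0.0771]
orientation: [1.476, 2.772, 0.001]
contact_force: [-0.8, 0.1, 5.4]
opening: 0.175
gripper_force: 59.7
```

```bash
python3 m.py
```

```text
23.90 ang 62.97 Mz 0.242 M [0.091 0.014 0.242] F [-0.8  0.1  5.4] open 0.175 q6 -0.481 tau6 -0.080 dk [ 1.1 -2.3 77.1]
```

Emit:
{"fn": "send_rows", "kwargs": {
  "twist": [
    [0,0,0.2],
    [0,0,0.2],
    [0,0,0.2]
  ],
  "translation": [
    [0,0,0],
    [0,0,0],
    [0,0,0]
  ],
  "grip": [1,1,1]
}}

```text
time_s: 24.28
tcp_pos: [0.5348, 0.0715, 0.0771]
orientation: [1.619, 2.691, 0.001]
contact_force: [-0.8, -0.4, 5.5]
opening: 0.177
gripper_force: 59.6
```

```bash
python3 m.py
```

```text
24.27 ang 68.96 Mz 0.286 M [ 0.094 -0.054  0.286] F [-0.8 -0.4  5.5] open 0.177 q6 -0.376 tau6 -0.080 dk [ 1.2 -2.2 77.1]
```

Emit:
{"fn": "send_rows", "kwargs": {
  "twist": [
    [0,0,0.2],
    [0,0,0.2],
    [0,0,0.2]
  ],
  "translation": [
    [0,0,0],
    [0,0,0],
    [0,0,0]
  ],
  "grip": [1,1,1]
}}

```text
time_s: 24.65
tcp_pos: [0.5348, 0.0715, 0.0771]
orientation: [1.757, 2.603, 0.001]
contact_force: [-0.6, -0.3, 4.8]
opening: 0.174
gripper_force: 59.6
```

```bash
python3 m.py
```

```text
24.65 ang 74.96 Mz 0.258 M [0.112 0.022 0.258] F [-0.6 -0.3  4.8] open 0.174 q6 -0.272 tau6 -0.047 dk [ 1.3 -2.3 77.1]
```

Emit:
{"fn": "send_rows", "kwargs": {
  "twist": [
    [0,0,0.2],
    [0,0,0.2],
    [0,0,0.2]
  ],
  "translation": [
    [0,0,0],
    [0,0,0],
    [0,0,0]
  ],
  "grip": [1,1,1]
}}

```text
time_s: 25.02
tcp_pos: [0.5349, 0.0715, 0.0771]
orientation: [1.891, 2.507, 0.002]
contact_force: [-0.6, 0.3, 6.2]
opening: 0.172
gripper_force: 59.7
```

```bash
python3 m.py
```

```text
25.02 ang 80.96 Mz 0.346 M [ 0.11  -0.047  0.346] F [-0.6  0.3  6.2] open 0.172 q6 -0.167 tau6 -0.012 dk [ 1.4 -2.2 77.1]
```

Emit:
{"fn": "send_rows", "kwargs": {
  "twist": [
    [0,0,0.2],
    [0,0,0.2],
    [0,0,0.2]
  ],
  "translation": [
    [0,0,0],
    [0,0,0],
    [0,0,0]
  ],
  "grip": [1,1,1]
}}

```text
time_s: 25.4
tcp_pos: [0.5349, 0.0715, 0.0771]
orientation: [2.02, 2.405, 0.002]
contact_force: [0.1, -0.8, 5.6]
opening: 0.175
gripper_force: 59.7
```

```bash
python3 m.py
```

```text
25.40 ang 86.96 Mz 0.400 M [ 0.01  -0.046  0.4  ] F [ 0.1 -0.8  5.6] open 0.175 q6 -0.062 tau6 0.009 dk [ 1.4 -2.3 77.1]
```

tau6 and Mz both start rising at about 70°, so the target is about 93°.

Emit:
{"fn": "send_rows", "kwargs": {
  "twist": [
    [0,0,0.1],
    [0,0,0.1],
    [0,0,0.1]
  ],
  "translation": [
    [0,0,0],
    [0,0,0],
    [0,0,0]
  ],
  "grip": [1,1,1]
}}

```text
time_s: 25.78
tcp_pos: [0.5349, 0.0715, 0.0771]
orientation: [2.081, 2.352, 0.002]
contact_force: [-0.7, 0.7, 5.1]
opening: 0.173
gripper_force: 59.7
```

```bash
python3 m.py
```

```text
25.77 ang 89.92 Mz 0.415 M [ 0.089 -0.12   0.415] F [-0.7  0.7  5.1] open 0.173 q6 -0.010 tau6 0.209 dk [ 1.4 -2.2 77.1]
```

Emit:
{"fn": "send_rows", "kwargs": {
  "twist": [
    [0,0,0.1],
    [0,0,0.1],
    [0,0,0.1]
  ],
  "translation": [
    [0,0,0],
    [0,0,0],
    [0,0,0]
  ],
  "grip": [1,1,1]
}}

```text
time_s: 26.15
tcp_pos: [0.535, 0.0715, 0.0771]
orientation: [2.142, 2.296, 0.002]
contact_force: [0.4, 0.5, 5.7]
opening: 0.174
gripper_force: 59.7
```

```bash
python3 m.py; for k in 1 2 3 4; do python3 -c "
from h import *
eyes.read_camera('top')"; python3 m.py; done
```

```text
26.15 ang 92.93 Mz 0.449 M [-0.025 -0.112  0.449] F [0.4 0.5 5.7] open 0.174 q6 0.042 tau6 0.224 dk [ 1.4 -2.3 77.1]
26.20 ang 92.97 Mz 0.352 M [ 0.044 -0.143  0.352] F [0.1 0.4 5.7] open 0.175 q6 0.043 tau6 0.331 dk [ 1.5 -2.3 77.1]
26.25 ang 92.93 Mz 0.292 M [ 0.078 -0.153  0.292] F [0.5 0.5 4.4] open 0.178 q6 0.042 tau6 0.403 dk [ 1.4 -2.3 77.1]
26.30 ang 92.92 Mz 0.296 M [ 0.05  -0.09   0.296] F [-0.2  1.3  5.1] open 0.176 q6 0.042 tau6 0.303 dk [ 1.4 -2.3 77.1]
26.35 ang 92.92 Mz 0.276 M [ 0.078 -0.134  0.276] F [-0.8  0.   4.7] open 0.177 q6 0.042 tau6 0.277 dk [ 1.4 -2.3 77.1]
```

Emit:
{"fn": "send_rows", "kwargs": {
  "twist": [
    [0,0,0],
    [0,0,0],
    [0,0,0],
    [0,0,0],
    [0,0,0],
    [0,0,0],
    [0,0,0],
    [0,0,0],
    [0,0,0],
    [0,0,0]
  ],
  "translation": [
    [0,0,0],
    [0,0,0],
    [0,0,0],
    [0,0,0],
    [0,0,-0.1],
    [0,0,-0.3],
    [0,0,-0.4],
    [0,0,-0.3],
    [0,0,-0.1],
    [0,0,0]
  ],
  "grip": [0.5,0.3,0.1,0,0,0,0,0,0,0]
}}

```text
time_s: 27.6
tcp_pos: [0.5344, 0.0714, 0.1968]
orientation: [2.143, 2.296, 0.001]
contact_force: [-0.7, 1.2, -1.4]
opening: 0.497
gripper_force: 0.0
```

```bash
python3 cov.py s9 scene; python3 - <<'E'
from h import *
j,wm,wd=snap('wrist','w9');print(indk());a,_=th();print('tool',YAW+90-a)
P=np.array([[*point(j,wd,u,v),u,v] for v in range(0,420) for u in range(0,560) if wd[v,u]>0])
q=np.c_[(P[:,:2]-O)@RD*1000,P[:,2]*1000,P[:,3:]]
k=q[(abs(q[:,2]-92)<6)&(np.hypot(q[:,0],q[:,1])<50)]
print('knob',len(k),k[:,2].mean(),cv2.minAreaRect(k[:,:2].astype(np.float32)))
x=k[:,:2]-k[:,:2].mean(0);w,v=np.linalg.eigh(x.T@x);print('axis',np.degrees(np.arctan2(v[1,1],v[0,1])))
_,sm,_=load('s9')
a=cv2.resize(sm[90:290,190:390],(400,400));b=cv2.resize(wm,(400,300))
cv2.imwrite('pics/s9c.png',np.hstack([a,np.vstack([b,np.zeros((100,400,3),np.uint8)])])[:,:,::-1])
E
```

```text
[  0.8  -2.3 196.8] [-0.7  1.2 -1.4]
cover pts 550
angle 1.3142053382846175 x at z103 136.73647135833525 std 2.3529469235690397 269.9905721209249
block 27 [  77.9 -108.1  138.4] [122.6 -92.3 150.7] 147.1609240514166
[-1.000e-01 -2.300e+00  1.954e+02]
tool 92.94646894048185
knob 1083 91.35138907773802 ((0.801630973815918, -1.3191280364990234), (49.43974685668945, 15.566510200500488), 87.72310638427734)
axis 87.30990731791252
```

View pics/s9c.png

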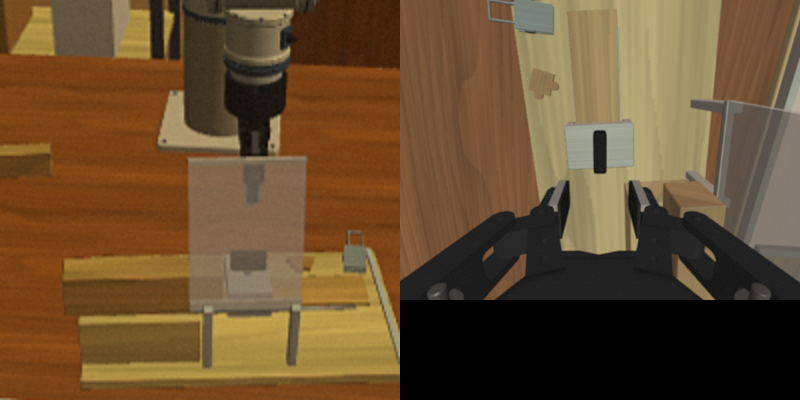

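The pictures show the block holding the cover at about 1.31 rad, the knob turned about 93° at (600,150), and the gripper clear of everything. Handing in.

```bash
python3 -c "
from station import order
print(order.job_done())"
```

```text
the job is handed in; nothing more can be done
None
```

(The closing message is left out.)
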